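Put the solution bottles into their colour-coded spill trays

TASK

Stand each of the four bottles upright on the floor of its own spill tray: the amber bottle in the yellow tray first, then the white-capped bottle in the white tray, and last the two small dropper bottles, red tip in the red tray and blue tip in the blue tray. Keep the bottles upright all the way, and leave the conical flask and the small beaker where they stand.

Things in the scene. Friction and masses are not known exactly. Their poses are not given: they have to be found in the camera images.
- amber_centre (a point): Amber (brown) bottle with a black screw cap, 58 mm diameter, 126 mm tall, about 0.23 kg. Straight-sided body from the foot to 81 mm, shoulder to 102 mm, black cap 34 mm wide from 109 to 126 mm. The filling varies, so the weight may differ by 40 percent. It stands upright; origin at its middle, half-way up, on the vertical axis; z points up to its cap; round, so its yaw means nothing. 
- whitecap_centre (a point): White bottle with a white screw cap and an orange-edged label, 53 mm diameter, 118 mm tall, about 0.19 kg. Straight-sided body from the foot to 76 mm, shoulder to 96 mm, white cap 33 mm wide from 102 to 118 mm. The filling varies, so the weight may differ by 40 percent. It stands upright; origin at its middle, half-way up, on the vertical axis; z points up to its cap; round, so its yaw means nothing. 
- dropper_red_centre (a point): Small white squeeze dropper bottle with a red pointed tip, 31 mm diameter, 94 mm tall in all, about 0.05 kg. Straight-sided body from the foot to 46 mm, shoulder to 56 mm, then the slim red tip. It stands upright; origin at its middle, half-way up, on the vertical axis; z points up to its cap; round, so its yaw means nothing. The filling varies, so the weight may differ by 40 percent. 
- dropper_blue_centre (a point): Small white squeeze dropper bottle with a blue pointed tip, 31 mm diameter, 94 mm tall in all, about 0.05 kg. Straight-sided body from the foot to 46 mm, shoulder to 56 mm, then the slim blue tip. It stands upright; origin at its middle, half-way up, on the vertical axis; z points up to its cap; round, so its yaw means nothing. The filling varies, so the weight may differ by 40 percent. 
- tray_yellow: Low round open yellow plastic spill tray, fixed to the worktop, for the amber bottle. Outer diameter 86 mm, inner diameter 78 mm, rim 14 mm above the worktop, floor 4 mm above the worktop; two small flat pull tabs at the rim. Origin on the worktop under the tray's centre, z up; round, so its yaw means nothing.
- tray_white: Low round open white plastic spill tray, fixed to the worktop, for the white-capped bottle. Outer diameter 86 mm, inner diameter 78 mm, rim 14 mm above the worktop, floor 4 mm above the worktop; two small flat pull tabs at the rim. Origin on the worktop under the tray's centre, z up; round, so its yaw means nothing.
- tray_red: Low round open red plastic spill tray, fixed to the worktop, for the red-tipped dropper bottle. Outer diameter 58 mm, inner diameter 50 mm, rim 14 mm above the worktop, floor 4 mm above the worktop; two small flat pull tabs at the rim. Origin on the worktop under the tray's centre, z up; round, so its yaw means nothing.
- tray_blue: Low round open blue plastic spill tray, fixed to the worktop, for the blue-tipped dropper bottle. Outer diameter 58 mm, inner diameter 50 mm, rim 14 mm above the worktop, floor 4 mm above the worktop; two small flat pull tabs at the rim. Origin on the worktop under the tray's centre, z up; round, so its yaw means nothing.
- flask_centre (a point): Bystander: clear glass conical flask behind the work, 95 mm diameter at the foot, 113 mm tall; origin on its axis half-way up. To be left alone.
- beaker_centre (a point): Bystander: small empty clear glass beaker to the left of the work, 50 mm diameter, 61 mm tall; origin on its axis half-way up. To be left alone.
Not all that is in view belongs to the job. Several things look just like the tray_white: the one meant starts nearest to the robot's base.

How it is judged:
By the outcome, as a careful person would: the job done as asked, in the order asked, and still so for the second after the job is handed in, with the robot touching nothing.
It also fails if it takes over 141 s, if anything falls off the work surface, if the arm or the gripper's body presses on something with over 40 N, if the wrist force passes 120 N, or if a joint passes its speed limit or range.

ROBOT

A 6-joint arm with a two-finger parallel gripper is mounted at the origin on a cart in front of the work surface, level with it; the furniture and walls round the work are solid. World frame = base frame: x ahead of the robot, y to its left, z up, the work surface at z = 0. Lengths are in m, angles in degrees, forces in N, time in s.
With the tool pointing down it reaches from about 0.4 to 0.825 m from the base axis. Payload 7 kg.
Tool frame: the origin (TCP) lies midway between the tips of the shut fingers; the grasp point (between the pads) lies 19 mm behind it; z points along the fingers, x is the direction in which the jaws open and shut, and the axes are right-handed (so a half turn about z gives the same grasp; the last joint's range is limited). The gripper opens to 88 mm and grips with 3 to 60 N. Pads are 19 mm wide; open, the fingers measure 130 mm over their backs; the gripper's body (78 mm by 193 mm) begins 47 mm behind the grasp point.
Start: joints at [-49.211, 20.546, 0.682, 0, -70.136, -16.507], TCP at [0.278, -0.615, 0.227] pointing down, gripper open.
Joint ranges: [-176.03, 176.03], [-82.01, 121.73], [-58.28, 71.71], [-173.87, 95.51], [-174.79, -0.11], [-173.66, 173.66]. Speed limits (degrees/s): [136.94, 136.94, 172.46, 180, 180, 180].

INTERFACE

Orientations are given as [roll, pitch, yaw] about the fixed x, y, z axes, in that order (R = Rz(yaw) Ry(pitch) Rx(roll)).
In Python, from plant import ctrl, vision, nets gives the robot as it stands.
- The arm moves only by the shell command python3 -m jog 'ROWS'. ROWS is text: rows parted by semicolons, each of 7 numbers parted by spaces: the turn, a rotation vector about the tool's x, y, z in units of 0.1 rad (1.0 is 0.1 rad), then the shift along the tool's x, y, z in units of 4 cm (1.0 is 4 cm), then the opening, from -1 (shut) to 1 (fully open). In form: rx ry rz x y z jaw; .... A call has 1 to 8 rows; each row shifts and turns the commanded pose from where the row before left it, along the tool's axes as they then stand; what a row does not reach is not made up. A row lasts 1/8 s, in which the tool goes at most 62.5 mm and 10.7 degrees, less where a joint would pass 70% of its speed; a pose out of reach is approached as far as the arm can. A call with a number of a shift or a turn outside -1 to 1 is refused whole. A call with a gripper value outside its range is refused whole. The fingers move at their own pace and stop on an object; the grip force is fixed at half the most. Time passes only in rows, so rows that do not move let the fingers close. It gives the time, the measured TCP pose, the force and the opening at its end, in the units of the state.
- ctrl.get_obs(): the state, without advancing time (a new reading comes with each control period).
- vision.snapshot(name): name is "scene" or "top"; returns (picture, depth): 400x640x3 uint8, red, green, blue; 400x640 float32, m along the optical axis (not along the pixel's ray), 0 where there is no reading.
- vision.camera_info(name): a dict with "camera_matrix" (3x3 intrinsics, pixels), "D" ([k1, k2, p1, p2, k3] as OpenCV has them; the pictures are not rectified), "camera_from_world" (4x4, takes a point from world to camera coordinates). Camera axes: x right, y down, z forward; pixel columns grow to the right and rows downward; lengths in m; the calibration is good to about 2 mm. A picture is of the moment at which its call begins. camera_info takes no time and is no camera call.
- ctrl.close_job(): hands the job in, once; it reports no verdict.
Trained networks look in the newest picture that a camera, given by its name, has taken for a name from the list of things; names that differ only in an ending like _2 or _b are one class to them, and where a whole thing is asked for, a point or a joint stands for the part that bears it (a point fixed in the world has none). Each returns a list of dicts, best first, with "score" (0 to 1); they miss things now and then, are a little off and sometimes report something else, mostly with a low value. They report only what shows in the picture. A call takes as long as a camera call. They do not tell look-alikes from the thing itself.
- nets.boxes_of(target, camera): "location" ([x, y, z] in m, in world coordinates, good to about 4 mm: the middle of the surface that is visible of it).
The state is a dict: "clock": time; "joint_pos": joint angles; "qvel": joint speeds; "tau": joint torques, N m; "tool_pos": TCP position; "orientation": TCP orientation; "force": force on the tool from outside, world axes, zero at the start; "moment": the same for the moment, N m; "opening": finger opening in m.
Only numpy, scipy, OpenCV 4.12 (cv2) and the standard library are available. Lean on these libraries where they do the work, as an engineer would, in place of code of your own. Each camera call takes 0.05 s, during which the arm holds its last target.

## Working session

There is one attempt and no reset: what is moved stays moved. The work goes in short steps, Python scripts to look and compute and a shell command to move; the robot and the scene stay as the last step left them, time stands still between calls to the robot, and variables do not carry over. Pictures are saved under pics/ and viewed, and the job is handed in when it is done.

```bash
ls; mkdir -p pics; python3 - <<'E'
from plant import ctrl,vision,nets
import cv2,json
print(ctrl.get_obs())
for n in("top","scene"):
    im,d=vision.snapshot(n); cv2.imwrite(f"pics/{n}0.png",im[:,:,::-1])
    print(vision.camera_info(n))
    for t in ["amber_centre","whitecap_centre","dropper_red_centre","dropper_blue_centre","tray_yellow","tray_white","tray_red","tray_blue","flask_centre","beaker_centre"]:
        print(n,t,[([round(float(v),3) for v in r["location"]],round(float(r["score"]),2)) for r in nets.boxes_of(t,n)])
E
```

```text
pics
{'clock': 0.0, 'joint_pos': array([-4.92137864e+01,  2.05928042e+01,  6.35142461e-01, -2.26179430e-02,
       -7.01365353e+01, -1.65074804e+01]), 'qvel': array([ 0.0190124 , -0.07225285, -0.05228016,  0.00305777, -0.07048696,
       -0.10122975]), 'tau': array([ 8.46180901e-04, -5.82716203e+01,  2.93065381e+01,  6.99698389e+00,
        6.93502690e-03, -1.27570288e-04]), 'tool_pos': array([ 0.27733927, -0.61485617,  0.22560978]), 'orientation': array([-1.79993618e+02, -9.63565010e-02,  1.14271025e+02]), 'force': array([-0.13762284,  0.18584134,  0.21607493]), 'moment': array([ 0.04958034, -0.03986239, -0.0047631 ]), 'opening': 0.08724607658698406}
{'camera_matrix': array([[488.75309866,   0.        , 322.83861981],
       [  0.        , 488.75309866, 199.25967397],
       [  0.        ,   0.        ,   1.        ]]), 'D': array([-0.00173987,  0.        ,  0.        ,  0.        ,  0.        ]), 'camera_from_world': array([[ 0.00970823, -0.99994534,  0.00388121,  0.18783026],
       [-0.98913495, -0.01017252, -0.14665804,  0.58710877],
       [ 0.1466895 , -0.00241526, -0.98917964
[... 1099 characters left out ...]
, -0.47607866,  1.352931  ],
       [ 0.        ,  0.        ,  0.        ,  1.        ]])}
scene amber_centre [([0.576, -0.302, 0.062], 0.67)]
scene whitecap_centre [([0.581, 0.064, 0.066], 0.72)]
scene dropper_red_centre [([0.424, 0.259, 0.043], 0.69)]
scene dropper_blue_centre [([0.434, -0.098, 0.042], 0.71)]
scene tray_yellow [([0.426, 0.068, 0.005], 0.52)]
scene tray_white [([0.452, 0.712, 0.006], 0.92), ([0.6, 0.234, 0.004], 0.83), ([0.707, 0.066, 0.05], 0.25)]
scene tray_red [([0.449, -0.286, 0.011], 0.47)]
scene tray_blue [([0.594, -0.131, 0.007], 0.47)]
scene flask_centre [([0.705, 0.065, 0.05], 0.62)]
scene beaker_centre [([0.508, 0.36, 0.041], 0.48), ([0.432, -0.098, 0.044], 0.4)]
```

View pics/top0.png

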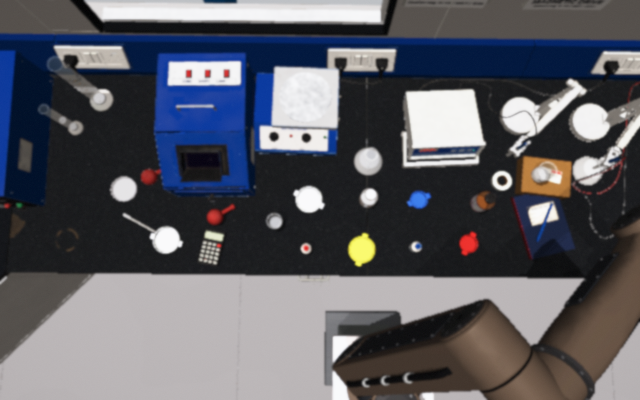

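View pics/scene0.png

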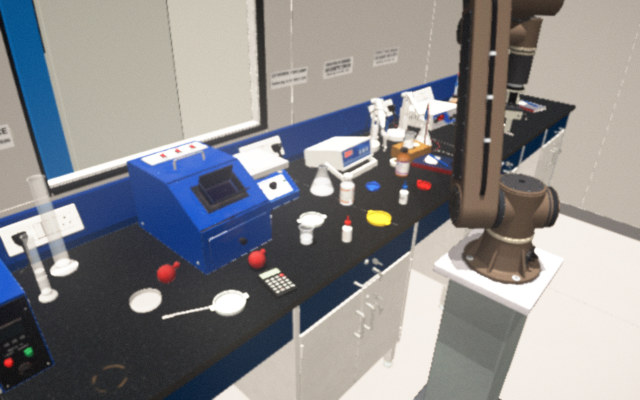

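The top view shows the candidates for the white tray: round white trays with tabs at (309,199) and (166,240, with a spatula), a dish at (123,189), and a ring at (501,181). The one nearest the base is (309,199), about (0.598, 0.237). The amber bottle is at (483,201), the white-capped bottle at (369,197), red tip at (306,248) and blue tip at (416,246). The trays are yellow (361,249), red (468,243) and blue (419,199). Next I'll refine these positions and check the crop.

```bash
cat > h.py <<'E'
from plant import ctrl,vision,nets
import numpy as np,cv2
def cloud(n):
    im,d=vision.snapshot(n); c=vision.camera_info(n); K=c["camera_matrix"]; T=np.linalg.inv(c["camera_from_world"])
    v,u=np.mgrid[0:400,0:640]
    p=cv2.undistortPoints(np.stack([u.ravel(),v.ravel()],1).astype(np.float64).reshape(-1,1,2),K,c["D"]).reshape(400,640,2)
    P=np.dstack([p*d[...,None],d]); W=P@T[:3,:3].T+T[:3,3]; W[d==0]=np.nan
    # rays
    R=np.dstack([p,np.ones((400,640))])@T[:3,:3].T
    return im,d,W,R,T[:3,3]
def plane(R,o,z): return o+R*((z-o[2])/R[...,2])[...,None]
B=dict(amber=((.577,-.305),.126),white=((.583,.06),.118),dred=((.424,.254),.094),dblue=((.432,-.096),.094))
TR=dict(yellow=(.423,.068),white=(.598,.237),red=(.449,-.285),blue=(.594,-.127))
E
python3 - <<'E'
from h import *
import warnings;warnings.simplefilter("ignore")
for n in("top","scene"):
    im,d,W,R,o=cloud(n)
    hsv=cv2.cvtColor(im,cv2.COLOR_RGB2HSV).astype(int)
    for k,((x,y),h) in B.items():
        near=np.hypot(W[...,0]-x,W[...,1]-y)<.05
        for lo,hi in((.02,.2),(h-.006,h+.01)) :
            m=near&(W[...,2]>lo)&(W[...,2]<hi)
            if m.sum(): 
                q=W[m]; print(n,k,lo,m.sum(),"mid",((q.min(0)+q.max(0))/2).round(4),"mean",q.mean(0).round(4),"ext",np.ptp(q,axis=0).round(3))
        # cap color at plane
    P=plane(R,o,.014)
    for k,(x,y) in TR.items():
        near=(np.hypot(P[...,0]-x,P[...,1]-y)<.06)&(W[...,2]<.03)
        H,S,V=hsv[...,0],hsv[...,1],hsv[...,2]
        m=near&((V>120) if k=="white" else (S>120)&(V>90))
        q=P[m]; c=cv2.minEnclosingCircle(q[:,:2].astype(np.float32))
        print(n,"tray",k,m.sum(),"mean",q.mean(0).round(4),"med mid",((q.min(0)+q.max(0))/2).round(4),"ext",np.ptp(q,axis=0).round(3))
    vis=im[150:280,260:520] if n=="top" else im[130:260,280:460]
    cv2.imwrite(f"pics/{n}crop.png",cv2.resize(vis[:,:,::-1],None,fx=3 if n=="top" else 4,fy=3 if n=="top" else 4,interpolation=cv2.INTER_CUBIC))
E
```

```text
top amber 0.02 372 mid [ 0.5828 -0.3207  0.0766] mean [ 0.5784 -0.3127  0.088 ] ext [0.059 0.056 0.113]
top amber 0.12 88 mid [ 0.5827 -0.3224  0.1268] mean [ 0.5829 -0.3222  0.125 ] ext [0.031 0.033 0.013]
top white 0.02 255 mid [0.5894 0.0494 0.0721] mean [0.5853 0.0517 0.0895] ext [0.05  0.05  0.103]
top white 0.11199999999999999 83 mid [0.5906 0.0474 0.1182] mean [0.5907 0.0482 0.1179] ext [0.029 0.031 0.011]
top dred 0.02 77 mid [0.425  0.2476 0.0575] mean [0.4244 0.2472 0.0573] ext [0.029 0.029 0.073]
top dred 0.088 1 mid [0.4274 0.2477 0.0939] mean [0.4274 0.2477 0.0939] ext [0. 0. 0.]
top dblue 0.02 88 mid [ 0.4347 -0.1038  0.0588] mean [ 0.4338 -0.1013  0.0557] ext [0.029 0.028 0.076]
top dblue 0.088 2 mid [ 0.4339 -0.1045  0.095 ] mean [ 0.4339 -0.1045  0.095 ] ext [0.    0.004 0.004]
top tray yellow 686 mean [0.4262 0.0662 0.014 ] med mid [0.4253 0.0658 0.014 ] ext [0.108 0.088 0.   ]
top tray white 623 mean [0.5899 0.2413 0.014 ] med mid [0.59   0.2412 0.014 ] ext [0.087 0.103 0.   ]
top tray red 344 mean [ 0.4493 -0.2842  0.014 ] med mid [ 0.4498 -0.2845  0.014 ] ext [0.
[... 673 characters left out ...]
.4272 0.2512 0.0913] mean [0.4272 0.2512 0.0913] ext [0.002 0.003 0.002]
scene dblue 0.02 112 mid [ 0.4355 -0.1002  0.0577] mean [ 0.4331 -0.0974  0.0491] ext [0.031 0.031 0.074]
scene dblue 0.088 1 mid [ 0.4336 -0.1006  0.0949] mean [ 0.4336 -0.1006  0.0949] ext [0. 0. 0.]
scene tray yellow 361 mean [0.4227 0.0733 0.014 ] med mid [0.4246 0.0731 0.014 ] ext [0.114 0.109 0.   ]
scene tray white 313 mean [0.5914 0.2409 0.014 ] med mid [0.5899 0.2427 0.014 ] ext [0.098 0.107 0.   ]
scene tray red 143 mean [ 0.446  -0.2753  0.014 ] med mid [ 0.4488 -0.274   0.014 ] ext [0.082 0.093 0.   ]
scene tray blue 111 mean [ 0.589  -0.1172  0.014 ] med mid [ 0.5896 -0.1179  0.014 ] ext [0.067 0.084 0.   ]
```

View pics/topcrop.png

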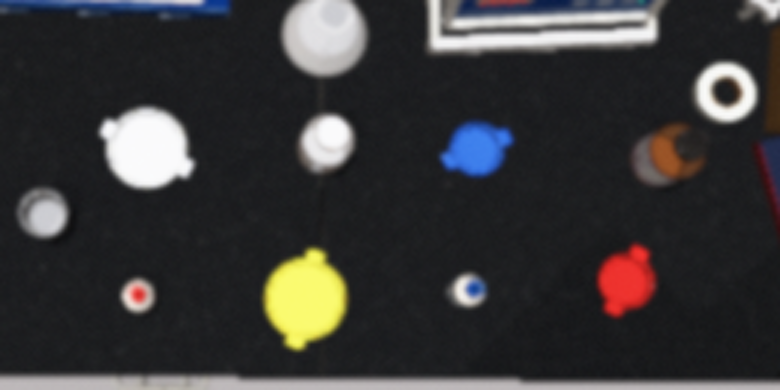

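View pics/scenecrop.png

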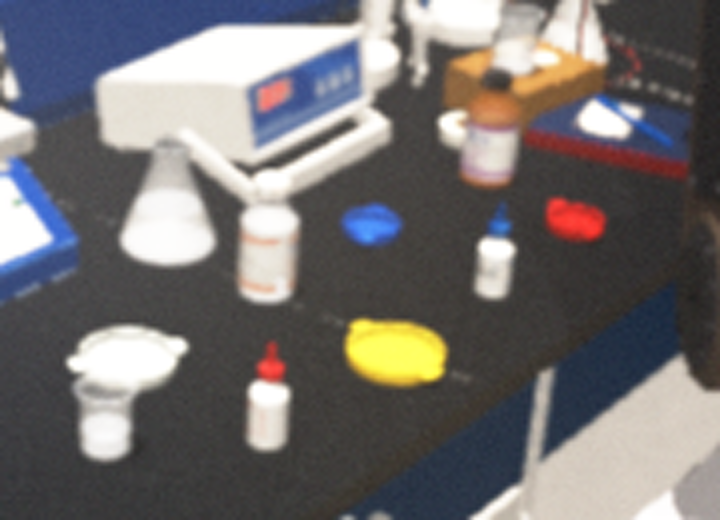

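The crops confirm it: the white tray in question is at (309,199) in the top view, next to the beaker, and is an empty tray with two tabs. First I'll turn to yaw 90, so that tool x is world y, tool y is world x and tool z is down.

```bash
python3 -m jog '0 0 0.85 0 0 -0.1 1; 0 0 0.85 0 0 -0.1 1; 0 0 0.85 0 0 -0.1 1; 0 0 0.85 0 0 -0.1 1; 0 0 0.84 0 0 -0.1 1; 0 0 0 0 0 0 1; 0 0 0 0 0 0 1'
```

```text
clock: 2.08
tool_pos: [0.2775, -0.6152, 0.2463]
orientation: [-180.0, -0.0, 90.1]
force: [-1.0, 0.3, 0.3]
opening: 0.0875
```

```bash
python3 -m jog '0 0 0 0.92 0.3 0 1; 0 0 0 0.92 0.3 0 1; 0 0 0 0.92 0.3 0 1; 0 0 0 0.92 0.3 0 1; 0 0 0 0.92 0.4 0 1; 0 0 0 0.92 0.5 0 1; 0 0 0 0.92 0.7 0 1; 0 0 0 0.94 0.8 0 1'
python3 -m jog '0 0 0 0 0.9 0 1; 0 0 0 0 0.9 0 1; 0 0 0 0 0.9 0 1; 0 0 0 0 0.9 0 1; 0 0 0 0 0.44 0 1; 0 0 0 0 0 0 1; 0 0 0 0 0 0 1; 0 0 0 0 0 0 1'
```

```text
clock: 3.08
tool_pos: [0.4221, -0.3189, 0.2468]
orientation: [180.0, 0.0, 90.1]
force: [0.9, -0.5, 0.2]
opening: 0.0876
clock: 4.08
tool_pos: [0.5824, -0.3203, 0.2471]
orientation: [180.0, 0.0, 90.0]
force: [-0.2, -0.1, 0.2]
opening: 0.0877
```

```bash
python3 -m jog '0 0 0 0 0 0.5 1; 0 0 0 0 0 0.7 1; 0 0 0 0 0 0.7 1; 0 0 0 0 0 0.4 1; 0 0 0 0 0 0 1'
cat > look.py <<'E'
import sys
from h import *
tag=sys.argv[1]; x,y=float(sys.argv[2]),float(sys.argv[3])
out=[]
for n in("scene","top"):
    im,d=vision.snapshot(n); c=vision.camera_info(n)
    p=cv2.projectPoints(np.array([[x,y,.08]]),cv2.Rodrigues(c["camera_from_world"][:3,:3])[0],c["camera_from_world"][:3,3],c["camera_matrix"],c["D"])[0][0,0]
    u=int(np.clip(p[0],50,590));v=int(np.clip(p[1],50,350))
    out.append(cv2.resize(im[v-50:v+50,u-50:u+50,::-1],(400,400),interpolation=cv2.INTER_CUBIC)); print(n,"crop origin",u-50,v-50)
cv2.imwrite(f"pics/{tag}.png",np.hstack(out))
E
python3 look.py a1 .583 -.32
```

```text
clock: 4.7
tool_pos: [0.5824, -0.3201, 0.1539]
orientation: [-179.9, -0.0, 90.0]
force: [-0.2, -1.7, 0.8]
opening: 0.0876
scene crop origin 352 107
top crop origin 434 149
```

View pics/a1.png

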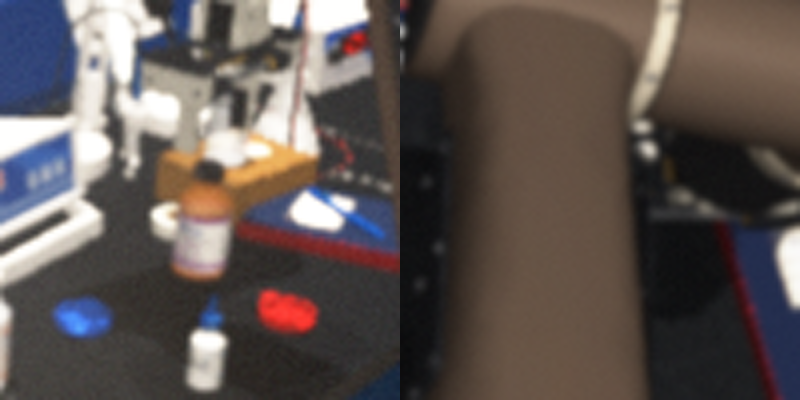

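The gripper's fingers straddle the line above the black cap, which is at crop pixel (210,172), so I'll descend.

```bash
python3 -m jog '0 0 0 0 0 0.4 1; 0 0 0 0 0 0.4 1; 0 0 0 0 0 0.4 1; 0 0 0 0 0 0.18 1; 0 0 0 0 0 0 1'
python3 look.py a2 .583 -.32
```

```text
clock: 5.42
tool_pos: [0.5828, -0.32, 0.0984]
orientation: [-179.9, -0.0, 90.0]
force: [1.2, 1.4, 0.7]
opening: 0.0876
scene crop origin 352 107
top crop origin 434 149
```

View pics/a2.png

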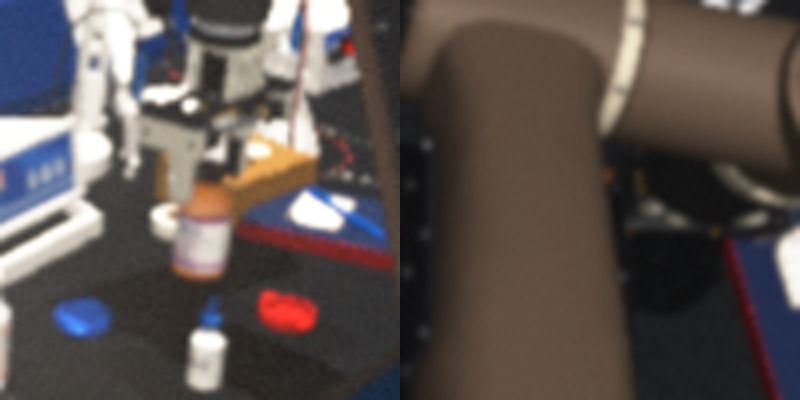

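The fingers are astride the cap and nothing is touching, so I'll close slowly.

```bash
python3 -m jog '0 0 0 0 0 0 0.4; 0 0 0 0 0 0 0.1; 0 0 0 0 0 0 0; 0 0 0 0 0 0 -0.2; 0 0 0 0 0 0 -1; 0 0 0 0 0 0 -1; 0 0 0 0 0 0 -1; 0 0 0 0 0 0 -1'
python3 -m jog '0 0 0 0 0 -0.1 -1; 0 0 0 0 0 -0.3 -1; 0 0 0 0 0 -0.3 -1; 0 0 0 0 0 0 -1'
```

```text
clock: 6.52
tool_pos: [0.5833, -0.3203, 0.0995]
orientation: [180.0, 0.0, 90.0]
force: [0.8, -1.0, 0.8]
opening: 0.0334
clock: 7.02
tool_pos: [0.5842, -0.3204, 0.1292]
orientation: [179.8, 0.0, 90.0]
force: [-0.2, 0.2, -2.2]
opening: 0.0326
```

```bash
python3 -m jog '0 0 0 0 0 -0.4 -1; 0 0 0 0 0 -0.6 -1; 0 0 0 0 0 -0.7 -1; 0 0 0 0.1 0 -0.6 -1; 0 0 0 0.3 -0.1 -0.3 -1; 0 0 0 0.5 -0.2 0 -1; 0 0 0 0.6 -0.25 0 -1; 0 0 0 0.7 -0.3 0 -1'
python3 -m jog '0 0 0 0.8 -0.35 0 -1; 0 0 0 0.9 -0.4 0 -1; 0 0 0 0.9 -0.4 0 -1; 0 0 0 0.9 -0.4 0 -1; 0 0 0 0.9 -0.4 0 -1; 0 0 0 0.8 -0.35 0 -1; 0 0 0 0.7 -0.3 0 -1; 0 0 0 0.6 -0.2 0 -1'
python3 -m jog '0 0 0 0.5 -0.15 0 -1; 0 0 0 0.3 -0.1 0 -1; 0 0 0 0.2 -0.05 0 -1; 0 0 0 0 0 0 -1; 0 0 0 0 0 0 -1'
python3 look.py a3 .425 .068
```

```text
clock: 8.02
tool_pos: [0.5482, -0.2309, 0.231]
orientation: [-179.9, -0.0, 90.0]
force: [-0.0, 0.5, -2.4]
opening: 0.0328
clock: 9.02
tool_pos: [0.4358, 0.0289, 0.2313]
orientation: [-180.0, -0.0, 90.0]
force: [1.3, 0.0, -3.0]
opening: 0.0328
clock: 9.65
tool_pos: [0.4253, 0.0675, 0.2313]
orientation: [-180.0, 0.0, 90.0]
force: [0.0, -0.1, -3.0]
opening: 0.0333
scene crop origin 330 150
top crop origin 312 198
```

View pics/a3.png

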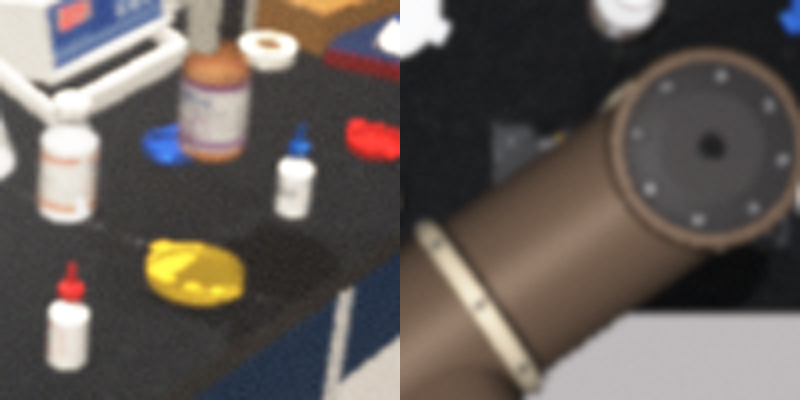

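The amber bottle hangs upright above the yellow tray (the tray is at crop pixel (195,272)). I'll lower it to just above the floor and check.

```bash
python3 -m jog '0 0 0 0 0 0.3 -1; 0 0 0 0 0 0.6 -1; 0 0 0 0 0 0.7 -1; 0 0 0 0 0 0.6 -1; 0 0 0 0 0 0.3 -1; 0 0 0 0 0 0 -1; 0 0 0 0 0 0 -1'
python3 look.py a4 .425 .068
```

```text
clock: 10.62
tool_pos: [0.4259, 0.0681, 0.1321]
orientation: [179.9, -0.0, 90.0]
force: [0.2, 0.3, -2.5]
opening: 0.0331
scene crop origin 330 150
top crop origin 312 198
```

View pics/a4.png

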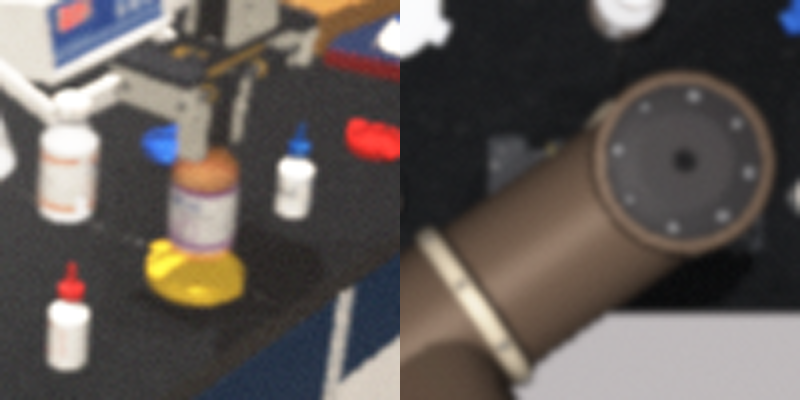

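```bash
python3 -m jog '0 0 0 0 0 0.3 -1; 0 0 0 0 0 0.2 -1; 0 0 0 0 0 0.1 -1; 0 0 0 0 0 0 -1; 0 0 0 0 0 0 -1'
python3 -m jog '0 0 0 0 0 0.04 -1; 0 0 0 0 0 0 -1; 0 0 0 0 0 0 -1'
python3 look.py a5 .425 .068
```

```text
clock: 11.35
tool_pos: [0.4255, 0.068, 0.1075]
orientation: [180.0, -0.0, 90.0]
force: [0.3, -0.9, -2.7]
opening: 0.0332
clock: 11.72
tool_pos: [0.4253, 0.0679, 0.1058]
orientation: [180.0, -0.0, 90.0]
force: [0.9, 0.4, -2.5]
opening: 0.033
scene crop origin 330 150
top crop origin 312 198
```

View pics/a5.png

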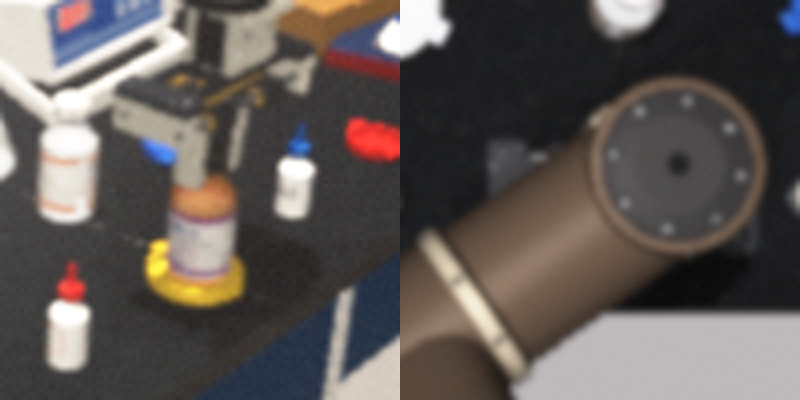

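The bottle is inside the rim, slightly to the right of the tray's centre (203 against 196). I'll nudge it +3 mm in y and lower to contact.

```bash
python3 -m jog '0 0 0 0.07 0 0.03 -1; 0 0 0 0 0 0 -1; 0 0 0 0 0 0 -1'
python3 -m jog '0 0 0 0 0 0.03 -1; 0 0 0 0 0 0 -1; 0 0 0 0 0 0 -1'
```

```text
clock: 12.2
tool_pos: [0.4253, 0.0707, 0.1045]
orientation: [-180.0, 0.0, 90.0]
force: [-0.5, -0.5, -2.6]
opening: 0.0334
clock: 12.58
tool_pos: [0.4253, 0.0707, 0.1034]
orientation: [180.0, -0.0, 90.0]
force: [0.0, -0.2, -1.8]
opening: 0.0332
```

```bash
python3 -m jog '0 0 0 0 0 0.03 -1; 0 0 0 0 0 0 -1; 0 0 0 0 0 0 -1'
python3 -m jog '0 0 0 0 0 0 -0.15; 0 0 0 0 0 0 -0.1; 0 0 0 0 0 0 0; 0 0 0 0 0 0 0.4; 0 0 0 0 0 0 1; 0 0 0 0 0 0 1;0 0 0 0 0 0 1'
python3 -m jog '0 0 0 0 0 -0.2 1; 0 0 0 0 0 -0.5 1; 0 0 0 0 0 -0.8 1; 0 0 0 0 0 -0.9 1; 0 0 0 0 0 -0.6 1; 0 0 0 0 0 -0.3 1; 0 0 0 0 0 0 1'
python3 look.py a6 .425 .068
```

```text
clock: 12.95
tool_pos: [0.4263, 0.0708, 0.1033]
orientation: [179.9, -0.0, 90.0]
force: [-0.8, -1.9, 8.5]
opening: 0.0334
clock: 13.82
tool_pos: [0.4253, 0.0707, 0.1021]
orientation: [-180.0, 0.0, 90.0]
force: [-0.2, 0.6, -0.6]
opening: 0.0784
clock: 14.7
tool_pos: [0.4255, 0.0708, 0.2346]
orientation: [179.9, -0.0, 90.0]
force: [0.9, -0.2, -0.8]
opening: 0.0873
scene crop origin 330 150
top crop origin 312 198
```

View pics/a6.png

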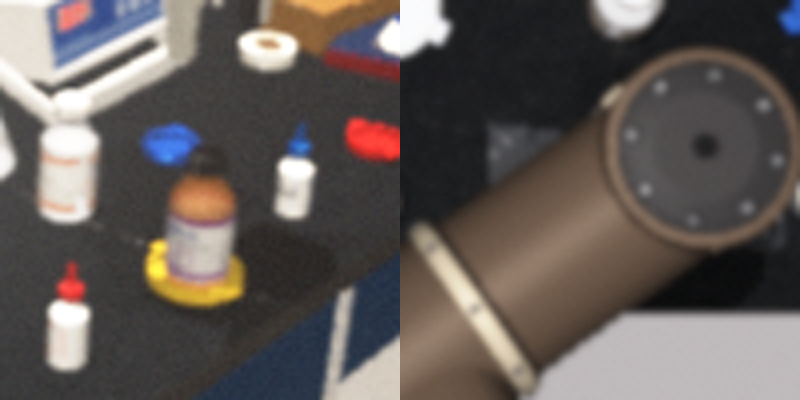

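Amber stands upright in the yellow tray. Next is the white-capped bottle at about (0.591, 0.050).

```bash
python3 -m jog '0 0 0 -0.1 0.6 0 1; 0 0 0 -0.1 0.9 0 1; 0 0 0 -0.1 0.9 0 1; 0 0 0 -0.1 0.9 0 1; 0 0 0 -0.11 0.84 0 1; 0 0 0 0 0 0.5 1; 0 0 0 0 0 0.8 1; 0 0 0 0 0 0.7 1'
python3 -m jog '0 0 0 0 0 0.2 1; 0 0 0 0 0 0 1; 0 0 0 0 0 0 1'
python3 look.py b1 .59 .05
```

```text
clock: 15.8
tool_pos: [0.59, 0.0499, 0.1513]
orientation: [-179.8, 0.1, 90.0]
force: [-0.2, -1.0, 0.2]
opening: 0.0876
clock: 16.18
tool_pos: [0.5915, 0.0505, 0.1472]
orientation: [179.9, -0.0, 90.0]
force: [1.0, 0.3, 0.5]
opening: 0.0876
scene crop origin 297 134
top crop origin 318 146
```

View pics/b1.png

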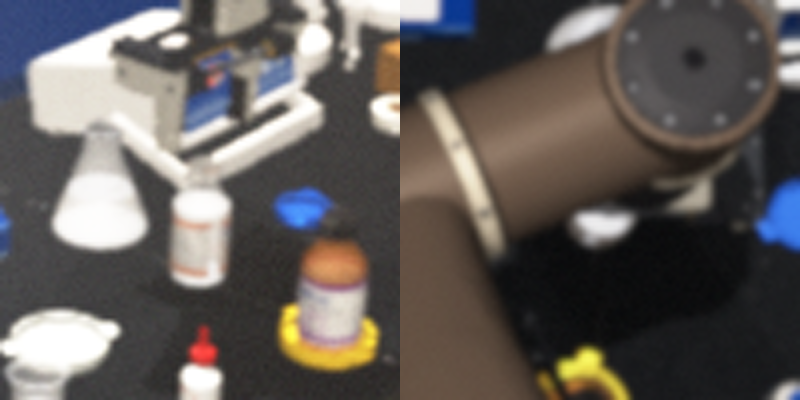

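The fingers straddle the white cap, at crop pixel (203,170), and are clear of the flask. I'll descend and grip.

```bash
python3 -m jog '0 0 0 0 0 0.4 1; 0 0 0 0 0 0.4 1; 0 0 0 0 0 0.4 1; 0 0 0 0 0 0.18 1; 0 0 0 0 0 0 1'
python3 look.py b2 .59 .05
python3 -m jog '0 0 0 0 0 0 0.4; 0 0 0 0 0 0 0.1; 0 0 0 0 0 0 0; 0 0 0 0 0 0 -0.2; 0 0 0 0 0 0 -1; 0 0 0 0 0 0 -1; 0 0 0 0 0 0 -1; 0 0 0 0 0 0 -1'
```

```text
clock: 16.9
tool_pos: [0.5905, 0.0501, 0.0901]
orientation: [-179.9, 0.0, 90.0]
force: [-0.1, -0.5, 0.1]
opening: 0.0877
scene crop origin 297 134
top crop origin 318 146
clock: 18.0
tool_pos: [0.5909, 0.0502, 0.091]
orientation: [-180.0, 0.0, 90.0]
force: [-0.2, -0.2, 0.3]
opening: 0.0324
```

View pics/b2.png

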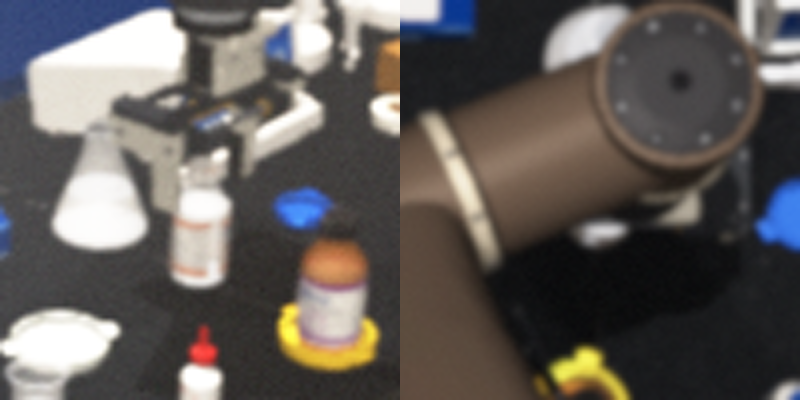

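Gripped at 32.4 mm. I'll lift and carry it to the white tray at (0.590, 0.243).

```bash
python3 -m jog '0 0 0 0 0 -0.1 -1; 0 0 0 0 0 -0.3 -1; 0 0 0 0 0 -0.5 -1; 0 0 0 0 0 -0.7 -1; 0 0 0 0 0 -0.7 -1; 0 0 0 0 0 -0.3 -1; 0 0 0 0.2 0 -0.1 -1; 0 0 0 0.5 0 0 -1'
python3 -m jog '0 0 0 0.7 0 0 -1; 0 0 0 0.8 0 0 -1; 0 0 0 0.8 0 0 -1; 0 0 0 0.8 0 0 -1; 0 0 0 0.6 0 0 -1; 0 0 0 0.4 0 0 -1; 0 0 0 0 0 0 -1; 0 0 0 0 0 0 -1'
python3 -m jog '0 0 0 0 0 0.3 -1; 0 0 0 0 0 0.6 -1; 0 0 0 0 0 0.6 -1; 0 0 0 0 0 0.3 -1; 0 0 0 0 0 0.1 -1; 0 0 0 0 0 0 -1; 0 0 0 0 0 0 -1'
python3 look.py b3 .59 .243
```

```text
clock: 19.0
tool_pos: [0.5905, 0.0786, 0.1984]
orientation: [-180.0, 0.0, 89.9]
force: [-0.2, 0.2, -3.4]
opening: 0.0324
clock: 20.0
tool_pos: [0.5908, 0.2418, 0.1988]
orientation: [-180.0, 0.0, 90.0]
force: [0.9, 0.2, -2.2]
opening: 0.0321
clock: 20.88
tool_pos: [0.5914, 0.2425, 0.1239]
orientation: [179.9, -0.0, 90.0]
force: [-0.1, 0.5, -3.4]
opening: 0.0321
scene crop origin 261 151
top crop origin 257 145
```

View pics/b3.png

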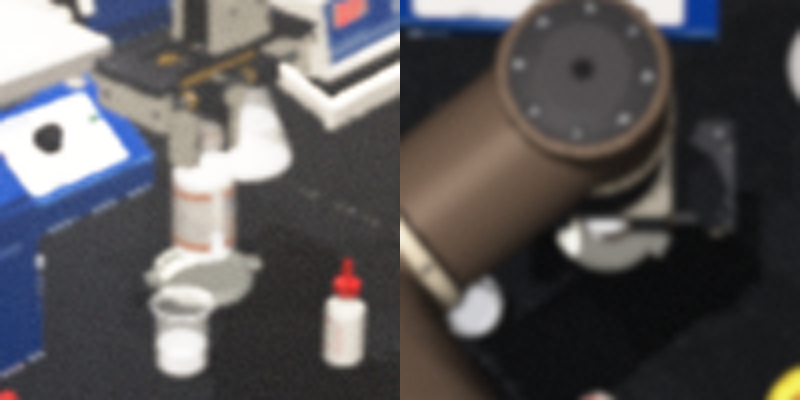

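```bash
python3 -m jog '0 0 0 0 0 0.3 -1; 0 0 0 0 0 0.2 -1; 0 0 0 0 0 0.13 -1; 0 0 0 0 0 0 -1; 0 0 0 0 0 0 -1'
python3 look.py b4 .59 .243
```

```text
clock: 21.6
tool_pos: [0.5911, 0.2424, 0.0979]
orientation: [180.0, -0.0, 90.0]
force: [-0.3, 0.0, -1.7]
opening: 0.0327
scene crop origin 261 151
top crop origin 257 145
```

View pics/b4.png

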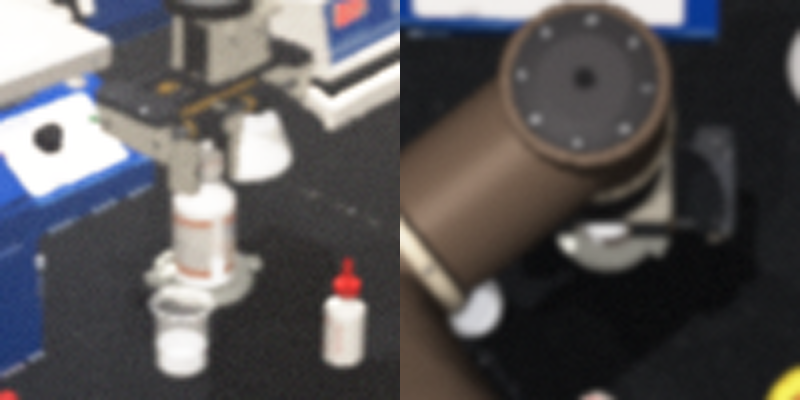

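The bottle is centred in the white tray (columns 172–238 within 152–256). I'll lower it to contact.

```bash
python3 -m jog '0 0 0 0 0 0.03 -1; 0 0 0 0 0 0 -1; 0 0 0 0 0 0 -1'
python3 -m jog '0 0 0 0 0 0.03 -1; 0 0 0 0 0 0 -1; 0 0 0 0 0 0 -1'
```

```text
clock: 22.08
tool_pos: [0.5909, 0.2422, 0.0966]
orientation: [180.0, -0.0, 90.0]
force: [-0.2, -0.7, -3.1]
opening: 0.0322
clock: 22.45
tool_pos: [0.5909, 0.2422, 0.0953]
orientation: [-180.0, 0.0, 90.0]
force: [-0.9, -0.0, -2.2]
opening: 0.0322
```

```bash
python3 -m jog '0 0 0 0 0 0.03 -1; 0 0 0 0 0 0 -1; 0 0 0 0 0 0 -1'
```

```text
clock: 22.82
tool_pos: [0.5914, 0.2423, 0.095]
orientation: [179.9, -0.0, 90.0]
force: [-1.3, -1.6, 5.6]
opening: 0.0319
```

```bash
python3 -m jog '0 0 0 0 0 0 -0.15; 0 0 0 0 0 0 -0.1; 0 0 0 0 0 0 0; 0 0 0 0 0 0 0.4; 0 0 0 0 0 0 1; 0 0 0 0 0 0 1;0 0 0 0 0 0 1'
python3 -m jog '0 0 0 0 0 -0.2 1; 0 0 0 0 0 -0.5 1; 0 0 0 0 0 -0.8 1; 0 0 0 0 0 -0.8 1; 0 0 0 0 0 -0.3 1; 0 0 0 0 0 0 1'
python3 look.py b5 .59 .243
```

```text
clock: 23.7
tool_pos: [0.5909, 0.2423, 0.0941]
orientation: [-180.0, -0.0, 90.0]
force: [0.2, -0.8, 0.7]
opening: 0.0782
clock: 24.45
tool_pos: [0.5912, 0.2425, 0.1991]
orientation: [179.9, -0.1, 90.0]
force: [-0.6, 0.4, -0.0]
opening: 0.0877
scene crop origin 261 151
top crop origin 257 145
```

View pics/b5.png

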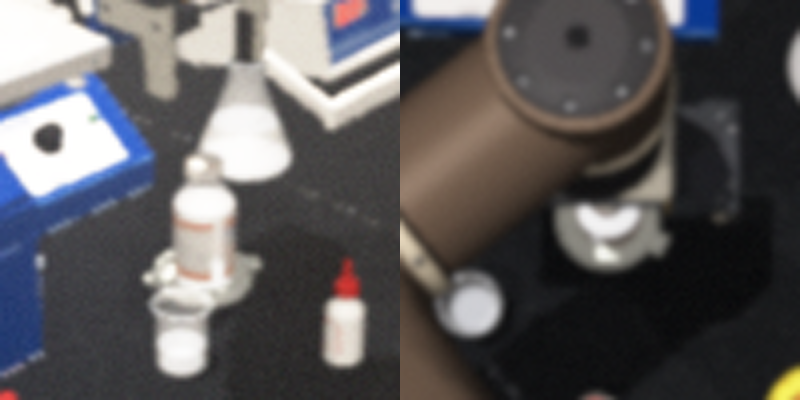

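The white-capped bottle stands in its tray. Now the red dropper at (0.426, 0.250).

```bash
python3 -m jog '0 0 0 0 -0.5 0 1; 0 0 0 0.05 -0.9 0 1; 0 0 0 0.05 -0.9 0 1; 0 0 0 0.05 -0.9 0 1; 0 0 0 0.04 -0.93 0 1; 0 0 0 0 0 0.7 1; 0 0 0 0 0 0.8 1; 0 0 0 0 0 0.3 1'
python3 -m jog '0 0 0 0 0 0 1; 0 0 0 0 0 0 1'
python3 look.py c1 .426 .25
```

```text
clock: 25.55
tool_pos: [0.4244, 0.2486, 0.1237]
orientation: [-179.8, 0.2, 90.0]
force: [0.2, -0.3, 0.8]
opening: 0.0876
clock: 25.8
tool_pos: [0.4263, 0.2503, 0.1269]
orientation: [180.0, -0.0, 90.0]
force: [0.4, -0.6, 0.4]
opening: 0.0877
scene crop origin 297 169
top crop origin 254 197
```

View pics/c1.png

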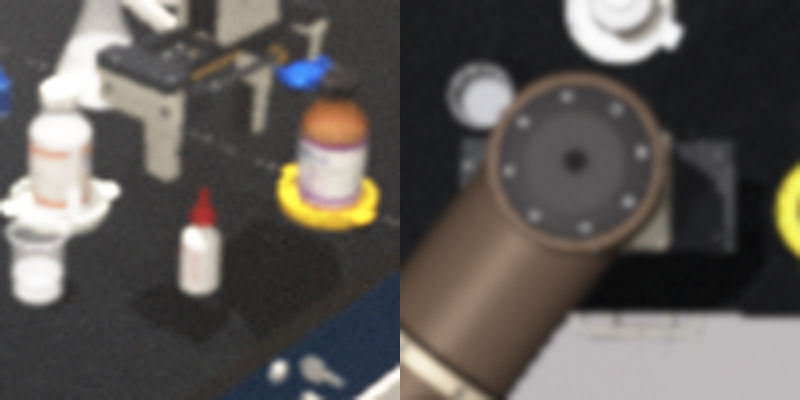

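```bash
python3 -m jog '0 0 0 0 0 0.5 1; 0 0 0 0 0 0.6 1; 0 0 0 0 0 0.5 1; 0 0 0 0 0 0.4 1; 0 0 0 0 0 0.2 1; 0 0 0 0 0 0 1; 0 0 0 0 0 0 1'
python3 look.py c2 .426 .25
```

```text
clock: 26.78
tool_pos: [0.4261, 0.2503, 0.0389]
orientation: [180.0, -0.1, 90.0]
force: [-0.0, 0.2, 0.7]
opening: 0.0875
scene crop origin 297 169
top crop origin 254 197
```

View pics/c2.png

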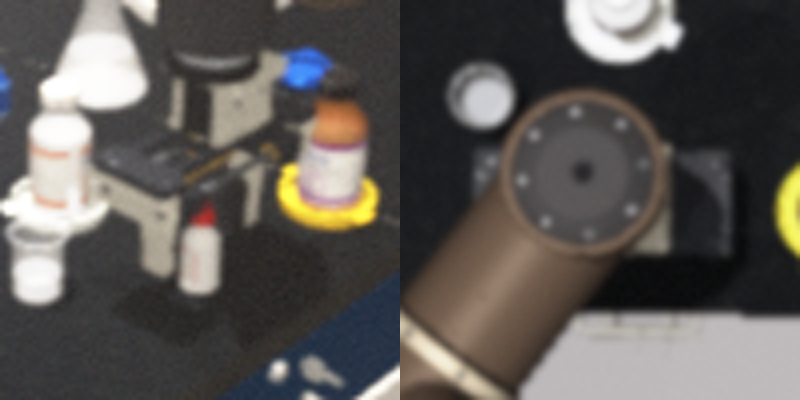

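Fingers are clear on either side of the dropper, and the tip stays clear below the gripper's body. I'll go down about 5 mm and grip.

```bash
python3 -m jog '0 0 0 0 0 0.13 1; 0 0 0 0 0 0 0.5; 0 0 0 0 0 0 0.1; 0 0 0 0 0 0 -0.1; 0 0 0 0 0 0 -0.2; 0 0 0 0 0 0 -0.3; 0 0 0 0 0 0 -1; 0 0 0 0 0 0 -1'
python3 -m jog '0 0 0 0 0 0 -1; 0 0 0 0 0 0 -1; 0 0 0 0 0 -0.1 -1; 0 0 0 0 0 -0.2 -1; 0 0 0 0 0 -0.2 -1; 0 0 0 0 0 0 -1'
python3 look.py c3 .426 .25
```

```text
clock: 27.88
tool_pos: [0.4257, 0.2499, 0.033]
orientation: [180.0, -0.0, 90.0]
force: [0.2, 1.0, 0.1]
opening: 0.0295
clock: 28.62
tool_pos: [0.4261, 0.2504, 0.054]
orientation: [179.9, -0.1, 90.0]
force: [0.1, -0.6, -0.5]
opening: 0.0296
scene crop origin 297 169
top crop origin 254 197
```

View pics/c3.png

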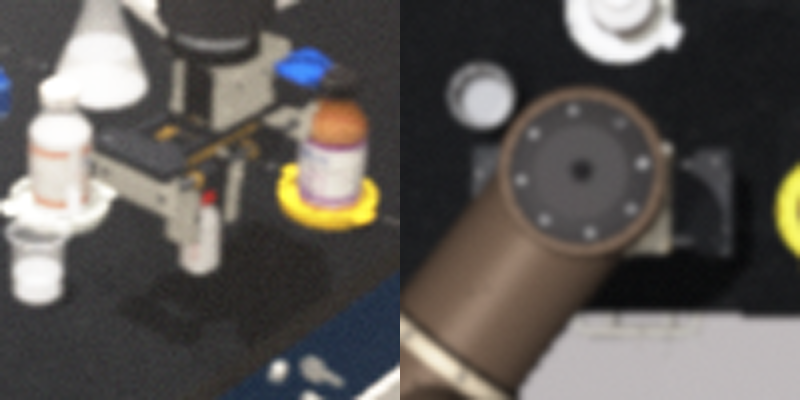

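Held and lifted. I'll raise well above the amber bottle and carry it to the red tray at (0.449, -0.281).

```bash
python3 -m jog '0 0 0 0 0 -0.3 -1; 0 0 0 0 0 -0.6 -1; 0 0 0 0 0 -0.8 -1; 0 0 0 0 0 -0.8 -1; 0 0 0 0 0 -0.8 -1; 0 0 0 0 0 -0.5 -1; 0 0 0 0 0 -0.2 -1; 0 0 0 0 0 0 -1'
python3 -m jog '0 0 0 -0.3 0 0 -1; 0 0 0 -0.6 0 0 -1; 0 0 0 -0.8 0 0 -1; 0 0 0 -0.9 0.1 0 -1; 0 0 0 -0.9 0.1 0 -1; 0 0 0 -0.9 0.1 0 -1; 0 0 0 -0.9 0.1 0 -1; 0 0 0 -0.9 0.1 0 -1'
python3 -m jog '0 0 0 -0.9 0.09 0 -1; 0 0 0 -0.9 0 0 -1; 0 0 0 -0.9 0 0 -1; 0 0 0 -0.9 0 0 -1; 0 0 0 -0.9 0 0 -1; 0 0 0 -0.8 0 0 -1; 0 0 0 -0.8 0 0 -1; 0 0 0 -0.6 0 0 -1'
python3 -m jog '0 0 0 -0.38 0 0 -1; 0 0 0 0 0 0 -1; 0 0 0 0 0 0.4 -1; 0 0 0 0 0 0.8 -1; 0 0 0 0 0 0.9 -1; 0 0 0 0 0 0.8 -1; 0 0 0 0 0 0.4 -1; 0 0 0 0 0 0 -1'
python3 look.py c4 .449 -.281
```

```text
clock: 29.72
tool_pos: [0.4257, 0.2499, 0.2132]
orientation: [180.0, -0.0, 90.0]
force: [-0.2, 0.1, -1.2]
opening: 0.0292
clock: 30.72
tool_pos: [0.4446, -0.0007, 0.2126]
orientation: [-180.0, 0.0, 90.0]
force: [0.6, 0.2, -0.4]
opening: 0.0293
clock: 31.72
tool_pos: [0.4473, -0.2681, 0.2124]
orientation: [-179.9, -0.0, 89.9]
force: [0.0, -0.4, -0.7]
opening: 0.0299
clock: 32.72
tool_pos: [0.4478, -0.2802, 0.0791]
orientation: [-179.8, -0.1, 90.0]
force: [0.4, 0.2, 0.1]
opening: 0.0297
scene crop origin 375 119
top crop origin 423 191
```

View pics/c4.png

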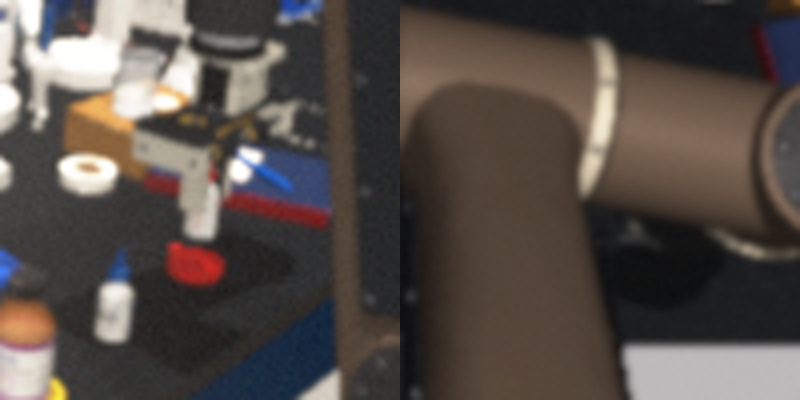

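```bash
python3 -m jog '0 0 0 0 0 0.3 -1; 0 0 0 0 0 0.3 -1; 0 0 0 0 0 0.17 -1; 0 0 0 0 0 0 -1; 0 0 0 0 0 0 -1'
python3 look.py c5 .449 -.281
```

```text
clock: 33.45
tool_pos: [0.4494, -0.2814, 0.0503]
orientation: [180.0, 0.0, 90.0]
force: [0.2, -0.2, -0.5]
opening: 0.03
scene crop origin 375 119
top crop origin 423 191
```

View pics/c5.png

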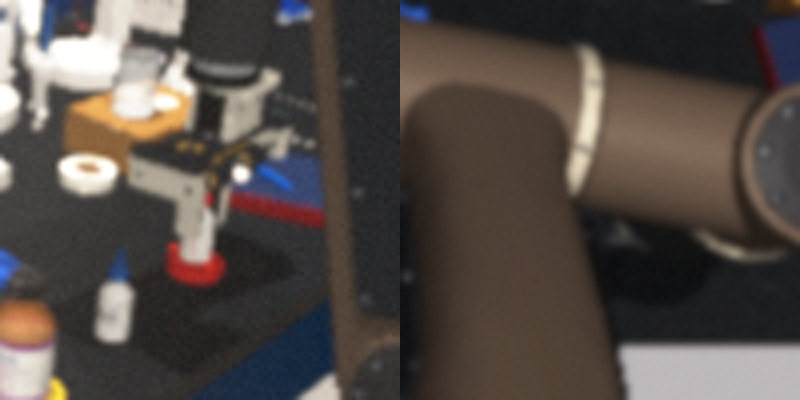

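The dropper is over the red tray's opening and centred left to right (196). I'll go down to contact.

```bash
python3 -m jog '0 0 0 0 0 0.15 -1; 0 0 0 0 0 0.11 -1; 0 0 0 0 0 0 -1; 0 0 0 0 0 0 -1'
python3 -m jog '0 0 0 0 0 0.03 -1; 0 0 0 0 0 0 -1; 0 0 0 0 0 0 -1'
```

```text
clock: 34.05
tool_pos: [0.4492, -0.2813, 0.0397]
orientation: [-180.0, 0.0, 90.0]
force: [1.3, -0.8, 0.2]
opening: 0.0298
clock: 34.42
tool_pos: [0.4493, -0.2813, 0.0386]
orientation: [180.0, 0.0, 90.0]
force: [-0.2, -0.4, -0.7]
opening: 0.0294
```

```bash
python3 -m jog '0 0 0 0 0 0.03 -1; 0 0 0 0 0 0 -1; 0 0 0 0 0 0 -1'
python3 -m jog '0 0 0 0 0 0.02 -1; 0 0 0 0 0 0 -1; 0 0 0 0 0 0 -1'
python3 look.py c6 .449 -.281
```

```text
clock: 34.8
tool_pos: [0.4492, -0.2813, 0.0374]
orientation: [180.0, -0.0, 90.0]
force: [0.2, 0.6, -0.5]
opening: 0.0297
clock: 35.17
tool_pos: [0.4495, -0.2814, 0.0369]
orientation: [180.0, 0.0, 90.0]
force: [-0.7, 0.1, 4.0]
opening: 0.0301
scene crop origin 375 119
top crop origin 423 191
```

View pics/c6.png

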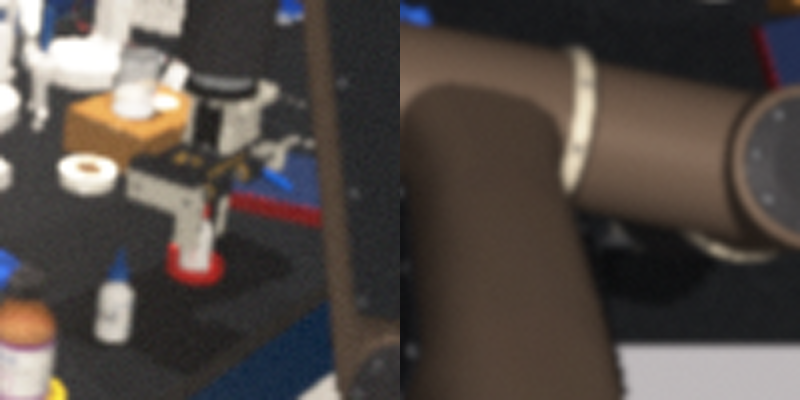

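```bash
python3 -m jog '0 0 0 0 0 0 -0.25; 0 0 0 0 0 0 -0.1; 0 0 0 0 0 0 0; 0 0 0 0 0 0 0.4; 0 0 0 0 0 0 1; 0 0 0 0 0 0 1;0 0 0 0 0 0 1'
python3 -m jog '0 0 0 0 0 -0.2 1; 0 0 0 0 0 -0.5 1; 0 0 0 0 0 -0.8 1; 0 0 0 0 0 -0.9 1; 0 0 0 0 0 -0.5 1; 0 0 0 0 0 -0.2 1; 0 0 0 0 0 0 1'
python3 look.py c7 .449 -.281
```

```text
clock: 36.15
tool_pos: [0.4492, -0.2813, 0.0365]
orientation: [180.0, -0.0, 90.0]
force: [-0.5, -0.9, -0.3]
opening: 0.0781
clock: 37.02
tool_pos: [0.4493, -0.2813, 0.1608]
orientation: [180.0, 0.0, 90.0]
force: [-0.3, -0.1, -0.3]
opening: 0.0878
scene crop origin 375 119
top crop origin 423 191
```

View pics/c7.png

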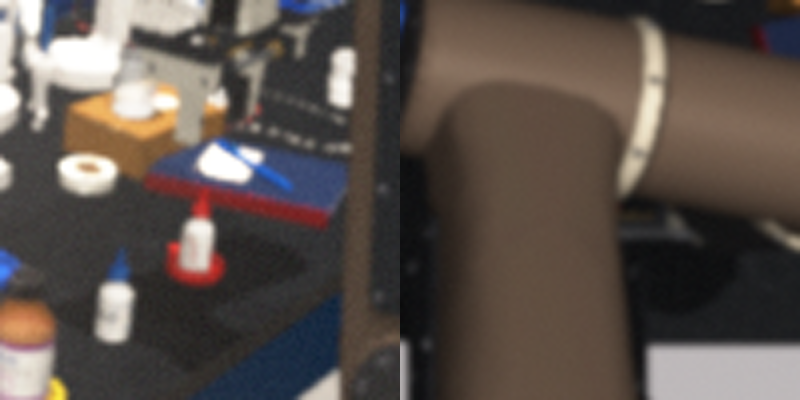

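The red-tip dropper stands in the red tray. Now the blue one at (0.4345, -0.102).

```bash
python3 -m jog '0 0 0 0.6 -0.07 0 1; 0 0 0 0.9 -0.1 0 1; 0 0 0 0.9 -0.1 0 1; 0 0 0 0.9 -0.1 0 1; 0 0 0 0.7 0 0 1; 0 0 0 0.48 0 0 1; 0 0 0 0 0 0.6 1; 0 0 0 0 0 0.3 1'
python3 -m jog '0 0 0 0 0 0 1; 0 0 0 0 0 0 1'
python3 look.py d1 .434 -.102
```

```text
clock: 38.12
tool_pos: [0.4333, -0.102, 0.1229]
orientation: [-179.8, 0.0, 90.0]
force: [-0.2, 0.3, 0.6]
opening: 0.0873
clock: 38.38
tool_pos: [0.4347, -0.1024, 0.1248]
orientation: [-180.0, 0.0, 90.0]
force: [-0.4, -0.3, 0.1]
opening: 0.0876
scene crop origin 354 134
top crop origin 366 196
```

View pics/d1.png

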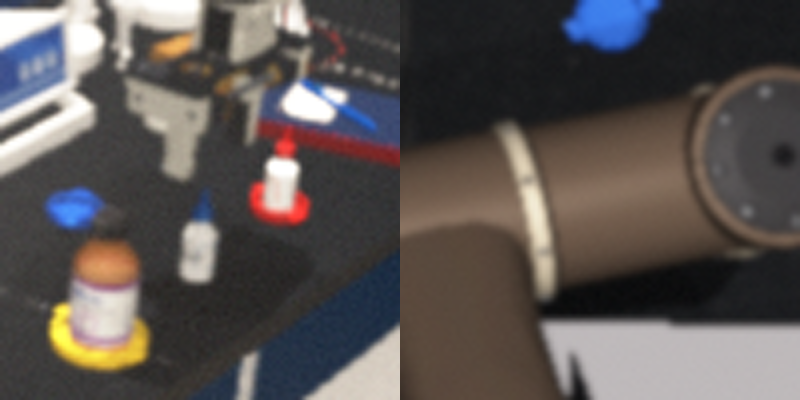

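```bash
python3 -m jog '0 0 0 0 0 0.5 1; 0 0 0 0 0 0.6 1; 0 0 0 0 0 0.5 1; 0 0 0 0 0 0.4 1; 0 0 0 0 0 0.15 1; 0 0 0 0 0 0 1; 0 0 0 0 0 0 1'
python3 look.py d2 .434 -.102
```

```text
clock: 39.35
tool_pos: [0.435, -0.1021, 0.0393]
orientation: [179.9, -0.0, 90.0]
force: [0.6, 0.6, 0.1]
opening: 0.0877
scene crop origin 354 134
top crop origin 366 196
```

View pics/d2.png

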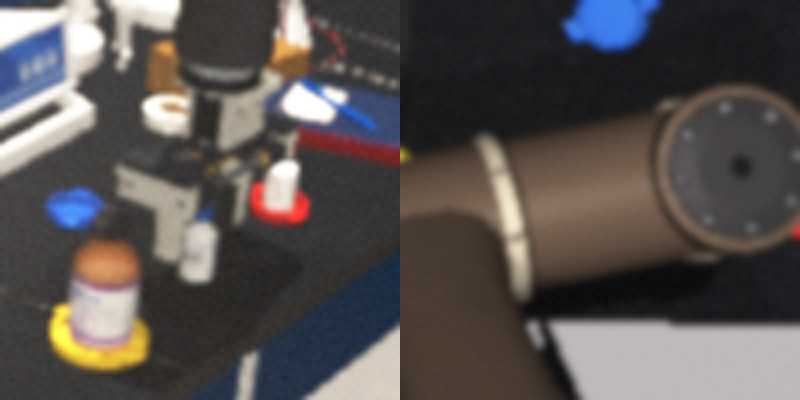

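The fingers are either side of the blue dropper, clear of the amber and red bottles. I'll grip and lift.

```bash
python3 -m jog '0 0 0 0 0 0.13 1; 0 0 0 0 0 0 0.5; 0 0 0 0 0 0 0.1; 0 0 0 0 0 0 -0.1; 0 0 0 0 0 0 -0.2; 0 0 0 0 0 0 -0.3; 0 0 0 0 0 0 -1; 0 0 0 0 0 0 -1'
python3 -m jog '0 0 0 0 0 0 -1; 0 0 0 0 0 0 -1; 0 0 0 0 0 -0.1 -1; 0 0 0 0 0 -0.2 -1; 0 0 0 0 0 -0.2 -1; 0 0 0 0 0 0 -1'
python3 look.py d3 .434 -.102
```

```text
clock: 40.45
tool_pos: [0.4345, -0.1021, 0.0334]
orientation: [180.0, -0.0, 90.0]
force: [-0.6, 0.3, 0.5]
opening: 0.0298
clock: 41.2
tool_pos: [0.4351, -0.102, 0.0543]
orientation: [179.9, -0.0, 90.0]
force: [0.6, 0.0, -1.3]
opening: 0.0298
scene crop origin 354 134
top crop origin 366 196
```

View pics/d3.png

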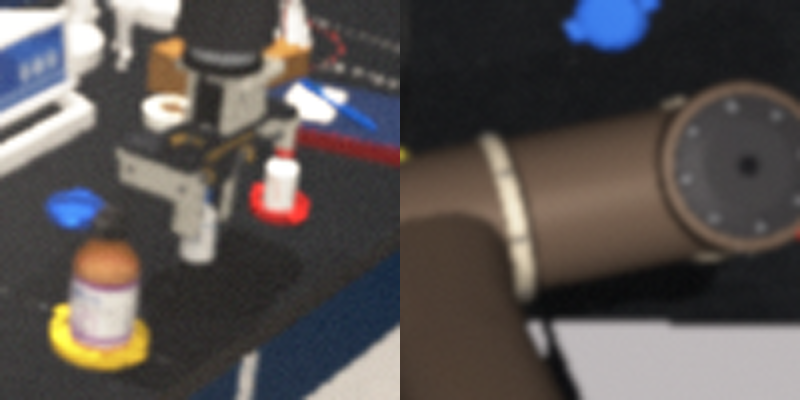

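```bash
python3 -m jog '0 0 0 0 0 -0.4 -1; 0 0 0 0 0 -0.7 -1; 0 0 0 0 0.2 -0.5 -1; 0 0 0 -0.1 0.5 -0.15 -1; 0 0 0 -0.1 0.7 0 -1; 0 0 0 -0.1 0.8 0 -1; 0 0 0 -0.1 0.7 0 -1; 0 0 0 -0.07 0.6 0 -1'
python3 -m jog '0 0 0 0 0.46 0 -1; 0 0 0 0 0 0 -1; 0 0 0 0 0 0 -1; 0 0 0 0 0 0.3 -1; 0 0 0 0 0 0.5 -1; 0 0 0 0 0 0.3 -1; 0 0 0 0 0 0 -1; 0 0 0 0 0 0 -1'
python3 look.py d4 .593 -.121
```

```text
clock: 42.3
tool_pos: [0.5752, -0.1211, 0.1227]
orientation: [-179.9, 0.0, 90.0]
force: [-0.6, -0.2, 0.6]
opening: 0.03
clock: 43.3
tool_pos: [0.5932, -0.121, 0.0798]
orientation: [180.0, 0.0, 90.0]
force: [0.5, 0.0, 0.1]
opening: 0.0301
scene crop origin 323 120
top crop origin 371 146
```

View pics/d4.png

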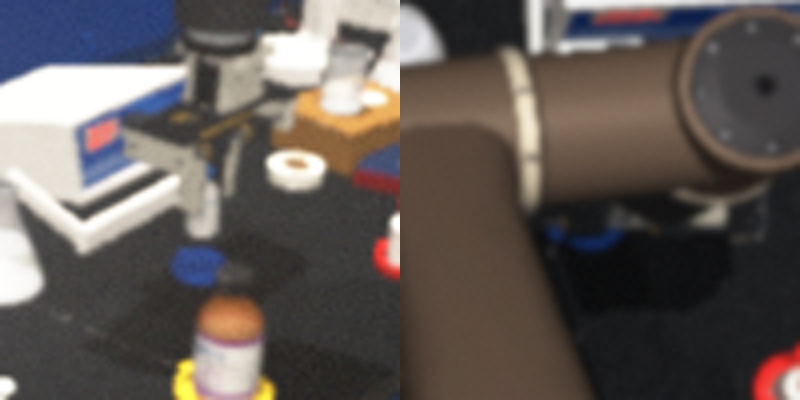

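```bash
python3 -m jog '0 0 0 0 0 0.3 -1; 0 0 0 0 0 0.3 -1; 0 0 0 0 0 0.15 -1; 0 0 0 0 0 0 -1; 0 0 0 0 0 0 -1'
python3 look.py d5 .593 -.121
```

```text
clock: 44.02
tool_pos: [0.5931, -0.121, 0.0495]
orientation: [180.0, 0.0, 90.0]
force: [0.2, 0.5, 0.3]
opening: 0.0297
scene crop origin 323 120
top crop origin 371 146
```

View pics/d5.png

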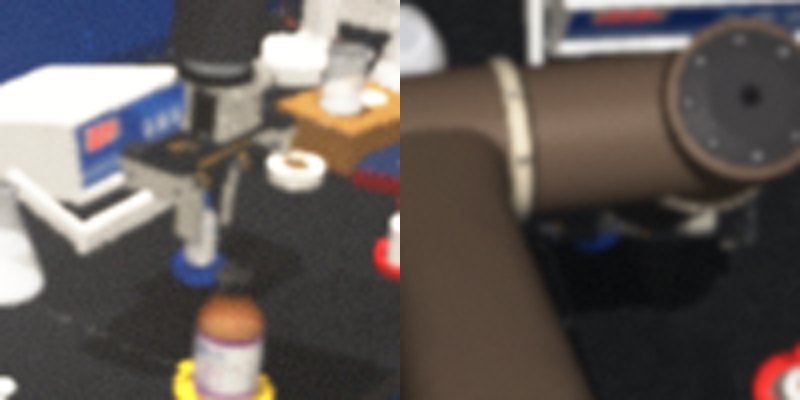

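The dropper is centred over the blue tray's opening, so I'll lower to contact.

```bash
python3 -m jog '0 0 0 0 0 0.15 -1; 0 0 0 0 0 0.13 -1; 0 0 0 0 0 0 -1; 0 0 0 0 0 0 -1'
python3 -m jog '0 0 0 0 0 0.03 -1; 0 0 0 0 0 0 -1; 0 0 0 0 0 0 -1'
```

```text
clock: 44.62
tool_pos: [0.5927, -0.121, 0.038]
orientation: [-180.0, 0.0, 90.0]
force: [-0.3, 0.5, -0.6]
opening: 0.0296
clock: 45.0
tool_pos: [0.5931, -0.1209, 0.0373]
orientation: [180.0, 0.0, 90.0]
force: [-0.7, 0.1, 3.1]
opening: 0.03
```

```bash
python3 look.py d6 .593 -.121; python3 -m jog '0 0 0 0 0 0 -0.25; 0 0 0 0 0 0 -0.1; 0 0 0 0 0 0 0; 0 0 0 0 0 0 0.4; 0 0 0 0 0 0 1; 0 0 0 0 0 0 1;0 0 0 0 0 0 1'
python3 -m jog '0 0 0 0 0 -0.2 1; 0 0 0 0 0 -0.5 1; 0 0 0 0 0 -0.8 1; 0 0 0 0 0 -0.9 1; 0 0 0 0 0 -0.9 1; 0 0 0 0 0 -0.9 1; 0 0 0 0 0 -0.4 1; 0 0 0 0 0 0 1'
python3 look.py d7 .593 -.121
```

```text
scene crop origin 323 120
top crop origin 371 146
clock: 45.98
tool_pos: [0.5929, -0.1209, 0.037]
orientation: [-180.0, -0.0, 90.0]
force: [-0.7, -0.1, -0.2]
opening: 0.0784
clock: 46.98
tool_pos: [0.5933, -0.1209, 0.2221]
orientation: [179.9, -0.0, 90.0]
force: [0.4, 0.4, -0.1]
opening: 0.0875
scene crop origin 323 120
top crop origin 371 146
```

View pics/d7.png

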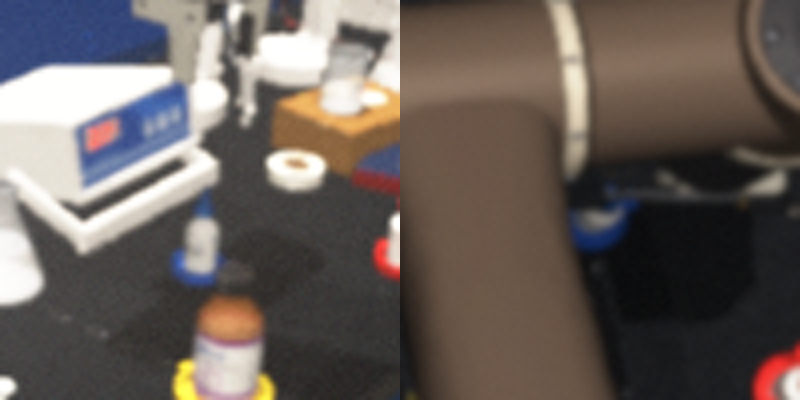

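All four are placed. I'll move the arm aside for a full check.

```bash
python3 -m jog '0 0 0 -0.3 -0.3 0 1; 0 0 0 -0.7 -0.7 0 1; 0 0 0 -0.9 -0.8 0 1; 0 0 0 -0.9 -0.8 0 1; 0 0 0 -0.9 -0.6 0 1; 0 0 0 -0.9 -0.5 0 1; 0 0 0 -0.9 -0.5 0 1; 0 0 0 -0.9 -0.5 0 1'
python3 -m jog '0 0 0 -0.9 -0.5 0 1; 0 0 0 -0.9 -0.5 0 1; 0 0 0 -0.9 -0.5 0 1; 0 0 0 -0.7 -0.4 0 1; 0 0 0 -0.4 -0.2 0 1; 0 0 0 0 0 0 1; 0 0 0 0 0 0 1'
python3 - <<'E'
from h import *
import warnings;warnings.simplefilter("ignore")
for n in("top","scene"):
    im,d,W,R,o=cloud(n)
    vis=im[130:290,250:510] if n=="top" else im[120:260,270:470]
    cv2.imwrite(f"pics/fin_{n}.png",cv2.resize(vis[:,:,::-1],None,fx=3,fy=3,interpolation=cv2.INTER_CUBIC))
    for k,(x,y),h in(("amber",(.425,.07),.13),("white",(.59,.243),.122),("dred",(.449,-.281),.098),("dblue",(.593,-.121),.098)):
        near=np.hypot(W[...,0]-x,W[...,1]-y)<.045
        for lo,hi in((h-.006,h+.01),(.02,.2)):
            q=W[near&(W[...,2]>lo)&(W[...,2]<hi)]
            if len(q): print(n,k,len(q),((q.min(0)+q.max(0))/2).round(4),q[:,2].max().round(4))
for t in("flask_centre","beaker_centre"):
    for n in("top","scene"): print(t,n,[r["location"] for r in nets.boxes_of(t,n)][:1])
E
```

```text
clock: 48.08
tool_pos: [0.4028, -0.3779, 0.2199]
orientation: [-179.9, -0.0, 90.0]
force: [1.5, -0.4, 0.3]
opening: 0.0879
clock: 48.95
tool_pos: [0.3207, -0.5283, 0.2206]
orientation: [-180.0, -0.0, 90.0]
force: [0.2, 0.0, -0.0]
opening: 0.0876
top amber 90 [0.4245 0.0678 0.1303] 0.1364
top amber 298 [0.4248 0.0727 0.0788] 0.1364
top white 77 [0.5911 0.2401 0.1226] 0.1291
top white 260 [0.5947 0.2378 0.0748] 0.1291
top dred 2 [ 0.4497 -0.2839  0.0942] 0.0952
top dred 105 [ 0.4429 -0.2833  0.0576] 0.0952
top dblue 3 [ 0.5925 -0.1238  0.0964] 0.1006
top dblue 97 [ 0.5946 -0.122   0.0604] 0.1006
scene amber 45 [0.4278 0.0711 0.1305] 0.1352
scene amber 463 [0.425  0.0759 0.0776] 0.1352
scene white 42 [0.5918 0.2431 0.121 ] 0.1246
scene white 406 [0.5875 0.2483 0.0724] 0.1246
scene dred 3 [ 0.4518 -0.2832  0.0952] 0.098
scene dred 107 [ 0.4495 -0.2777  0.0591] 0.098
scene dblue 4 [ 0.5935 -0.1204  0.096 ] 0.0993
scene dblue 107 [ 0.5926 -0.1168  0.06  ] 0.0993
flask_centre top [[0.7094, 0.047, 0.0446]]
flask_centre scene [[0.7082, 0.0656, 0.056]]
beaker_centre top [[0.5136, 0.3531, 0.0233]]
beaker_centre scene [[0.5049, 0.3597, 0.0412]]
```

View pics/fin_top.png

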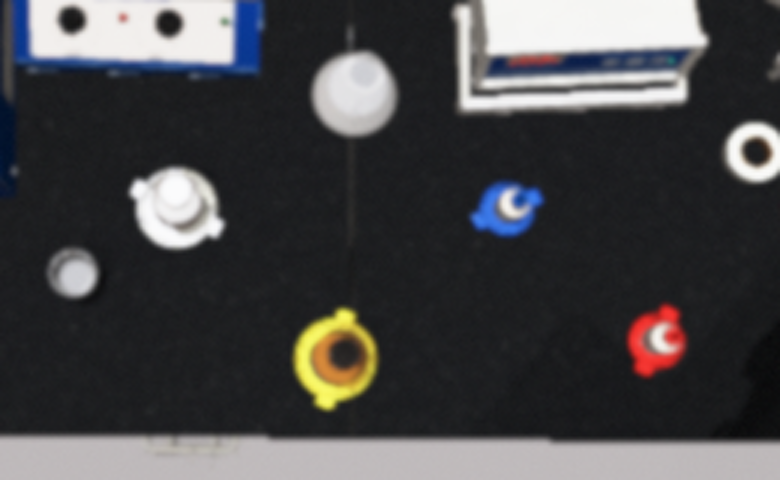

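View pics/fin_scene.png

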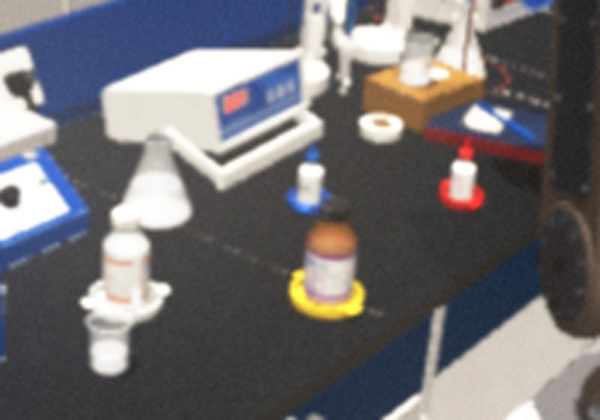

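In both views all four bottles stand upright inside their own trays, and the flask and beaker have not moved. I'm handing the job in.

```bash
python3 -c "
from plant import ctrl
print(ctrl.close_job(), ctrl.get_obs()['clock'])"
```

```text
the job is handed in; nothing more can be done
the job is handed in; nothing more can be done
```

All four bottles stand upright on the floors of their own trays, and I handed the job in at about 49 s of robot time. I placed them in the order asked: amber in yellow, then the white-capped bottle in the white tray nearest the base, then red tip in red and blue tip in blue.

- **Placing:** I gripped the two big bottles by their caps and the droppers by their bodies. Each was lowered until the force reading showed contact, then released.
- **Last checks:** Both camera views show every bottle upright inside its rim. The measured tops match bottle height plus the 4 mm tray floor, and the highest force I read was about 9 N, at a contact. The arm was moved clear before hand-in.
- **Bystanders:** The flask and beaker read within 7 mm of where they started, which is close to the networks' own error.
- **Disagreement:** The two cameras differ by about 3–5 mm in y, so I used values in between. I also shifted the amber bottle 3 mm before setting it down, because it looked slightly off-centre. No check failed.

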